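# Hook the tube tray home against the spring buffer

## Robot

A 7-joint arm with a two-finger parallel gripper is mounted at the origin on the work surface. World frame = base frame: x ahead of the robot, y to its left, z up, the work surface at z = 0. Lengths are in m, angles in rad, forces in N, time in s.
With the tool pointing down it reaches from about 0.4 to 0.875 m from the base axis. Payload 19.3 kg.
Tool frame: the origin (TCP) lies midway between the tips of the shut fingers; the grasp point (between the pads) lies 19 mm behind it; z points along the fingers, y is the line along which they close (so a half turn about z gives the same grasp; the last joint's range is limited). The gripper opens to 85 mm and grips with 20 to 120 N. Pads are 22 mm wide; open, the fingers measure 114 mm over their backs; the gripper's body (76 mm by 85 mm) begins 54 mm behind the grasp point. The pads swing forward as they close: fully open they stand 13 mm farther back than shut.
Start: joints at [-1.318, 0.521, -0.036, 1.599, 0.021, 1.021, -0.113], TCP at [0.198, 0.593, 0.231] pointing down, gripper open.
Joint ranges: [-2.91, 2.91], [-0.3, 2.13], [-1.5, 1.42], [0.17, 2.43], [-1.26, 4.41], [0.16, 1.93], [-2.52, 2.52]. Speed limits (rad/s): [1.89, 1.89, 2.39, 2.39, 3.01, 3.01, 3.01].

## Interface

Orientations are given as [roll, pitch, yaw] about the fixed x, y, z axes, in that order (R = Rz(yaw) Ry(pitch) Rx(roll)).
In Python, from workcell import bot, imaging, status, workorder gives the robot as it stands (bot), with the cameras (imaging), the readings (status) and the job (workorder).
- The arm moves only by the shell command python3 nudge.py FILE [FORCE], which reads ROWS from the file FILE. ROWS is 1 to 5 rows, one to a line, with the numbers parted by commas; each row has 7 numbers: the finger opening in m, then dx, dy, dz in m, then a rotation vector rx, ry, rz in rad; each row is the pose to reach, as a shift and turn from the pose commanded when the command began, along the tool's axes at that moment; what a row does not reach only later rows make up. A row lasts 1/8 s, in which the tool goes at most 0.0625 m and 0.188 rad, less where a joint would pass 70% of its speed; a pose out of reach is approached as far as the arm can. The fingers move at their own pace and stop on an object; FORCE is the grip in N (left out, the last holds). Time passes only in rows, so rows that do not move let the fingers close. It prints the time, the measured TCP pose, the force, the opening and the grip force at its end. Input that does not fit is refused with a message, and nothing moves.
- status.observe(): the state, without advancing time (a new reading comes with each control period).
- imaging.grab_frame(name): name is "scene" or "side" or "wrist"; returns the picture (384x512x3 uint8, blue, green, red); there is no depth.
- imaging.calibration(name): a dict with "vfov" (degrees; the focal length in pixels is half the picture's height over the tangent of half this angle, whatever the lens; pixels are square), "cx", "cy" (the principal point, pixels), "eye" and "attitude" of the camera in the world. Camera axes: x right, y down, z forward; pixel columns grow to the right and rows downward; lengths in m; the calibration is good to about 2 mm. The wrist camera is an equidistant fisheye: a pixel r from the principal point sees the ray r / f radians off the axis. A picture is of the moment at which its call begins: read the wrist's pose just before it. calibration takes no time and is no camera call; for the wrist camera it gives the pose at the moment of the call.
- workorder.job_done(): hands the job in; it is judged then, once.
The state is a dict: "clock": time; "qpos": joint angles; "qd": joint speeds; "joint_efforts": joint torques, N m; "position": TCP position; "tool_rot": TCP orientation; "force": force on the tool from outside, world axes, zero at the start; "moment": the same for the moment, N m; "grip_width": finger opening in m; "finger_force": force on a finger pad.
Only numpy, scipy, OpenCV 4.12 (cv2) and the standard library are available. Lean on these libraries where they do the work, as an engineer would, in place of code of your own. Each camera call takes 0.05 s, during which the arm holds its last target. There are 200 camera calls.

## Task

The tray of glass tubes stands at the far end of its two guide rails. Take the drag hook by its wooden block, drop its prong behind the tray's near wall, and drag the tray along the rails until it bears on the spring buffer with about 10 N (not more than 20 N, there is glass in it), touching the tray only with the hook and keeping it flat on the bench. Then unhook without shoving the tray off the buffer, and stand the hook back on the bench on its block, clear of the tray, brackets and rails; leave the two bottles and the white block alone.

Things in the scene. Friction and masses are not known exactly. Their poses are not given: they have to be found in the camera images.
- hook: Drag hook, about 160 g, standing on the bench. Grip: upright wooden block 70 (x) x 30 (y) x 60 (z) mm; origin at the centre of its underside, z up; hold it across its 30 mm. From it an 8 mm steel rod runs along +x, axis 50 mm above the underside; 110 mm from the block's centre it bends straight down into an 8 mm round prong.
- prong (a point): The lower end of the hook's prong, at x 110, y 0, z 4 mm in the hook's frame (so 4 mm above the bench while the hook stands).
- tray: Loose open blue tray 170 (x) x 150 (y) x 50 (z) mm, 0.5 to 0.9 kg, walls 4 mm, upright glass tubes (89 mm above the bench) fixed in its rear. Origin on the bench under the middle of the outer face of its near wall, the one facing the buffer; x points away from the buffer, z up. Its sliding friction on the bench (about 2 to 7 N) differs from start to start.
- pocket (a point): Middle of the floor of the tray's empty front pocket, 32 mm behind the outer face of the near wall, 5 mm above the bench. The pocket reaches from 4 to 60 mm behind that face and is 142 mm wide; the prong goes in here.
- stop: Two fixed steel end brackets, 20 (x) x 22 (y) x 42 (z) mm (screw heads to 47 mm), at y = -66 and +66 mm. Origin on the bench on the lane's centre line, in line with the brackets' faces; x points along the lane towards the tray, z up. The brackets carry the spring buffer (see point buffer). The tray starts with its near wall 115 to 155 mm from this origin.
- buffer (a point): Fixed point of the stop at x 15, y 0, z 26 mm. The buffer is two black pads, 20 mm across, at y = -62 and +62 mm, 26 mm high, joined by a crossbar within 5 mm of the bench. The pads' faces stand 0 to 25 mm beyond this point towards the tray: set anew each time and not measured, so feel for them. They yield together by a spring, 1.5 N per mm in all, at most 18 mm.
- rails: Two aluminium guide rails fixed on the bench, 14 mm high, 10 mm wide, at y = -85 and +85 mm, from x = -20 to x = 330 mm; origin and axes are the same as the stop's. The tray runs between them with 5 mm of play on either side.
- bottle: Bystander: clear plastic bottle, 66 mm across, 190 mm tall, origin at the centre of its foot.
- flask: Bystander: brown bottle, 60 mm across, 170 mm tall, origin at the centre of its foot.
- hone: Bystander: white ceramic honing block 100 x 45 x 30 mm, origin at the centre of its underside.

How it is judged:
By the outcome, as a careful person would: the job done as asked, in the order asked, and still so for the second after the job is handed in, with the robot touching nothing.
It also fails if it takes over 72 s, if anything falls off the work surface, if the arm or the gripper's body presses on something with over 40 N, if the wrist force passes 120 N, or if a joint passes its speed limit or range.

## Working session

There is one attempt and no reset: what is moved stays moved. The work goes in short steps, Python scripts to look and compute and a shell command to move; the robot and the scene stay as the last step left them, time stands still between calls to the robot, and variables do not carry over. Pictures are saved under pics/ and viewed, at most 10 in all, crops included, and the job is handed in when it is done.

```bash
ls; mkdir -p pics; python3 - <<'E'
from workcell import bot, imaging, status, workorder
import cv2,numpy as np
s=status.observe();print({k:np.round(v,3).tolist() for k,v in s.items()})
a=imaging.grab_frame("scene");b=imaging.grab_frame("side")
cv2.imwrite("pics/scene0.png",a);cv2.imwrite("pics/side0.png",b)
for n in("scene","side","wrist"):print(n,imaging.calibration(n))
E
```

```text
nudge.py
pics
workcell.py
{'clock': 0.0, 'qpos': [-1.318, 0.522, -0.036, 1.6, 0.021, 1.021, -0.113], 'qd': [-0.001, -0.0, -0.0, -0.002, -0.003, 0.0, -0.0], 'joint_efforts': [0.001, -92.71, 1.98, -36.992, 0.018, 0.008, -0.0], 'position': [0.198, 0.592, 0.231], 'tool_rot': [-3.14, 0.0, 2.819], 'force': [-0.16, -0.392, 0.009], 'moment': [-0.013, -0.009, -0.019], 'finger_force': 0.0, 'grip_width': 0.086}
scene {'vfov': 52.3304578677624, 'cx': 257.9890859511833, 'cy': 183.8662044779261, 'eye': array([0.99515546, 0.11211631, 0.77258318]), 'attitude': array([-2.54631298,  0.0166302 ,  1.99557266])}
side {'vfov': 54.79611251435207, 'cx': 262.379228610086, 'cy': 194.2382379279425, 'eye': array([ 0.18529104, -0.63508066,  0.888899  ]), 'attitude': array([-2.45777303,  0.01715935, -0.64396286])}
wrist {'vfov': 65.70646984690485, 'cx': 256.21505155805653, 'cy': 188.06503784998802, 'eye': array([0.13312587, 0.61452144, 0.3731147 ]), 'attitude': array([2.86280837e+00, 1.02961972e-03, 1.24679285e+00])}
```

View pics/scene0.png

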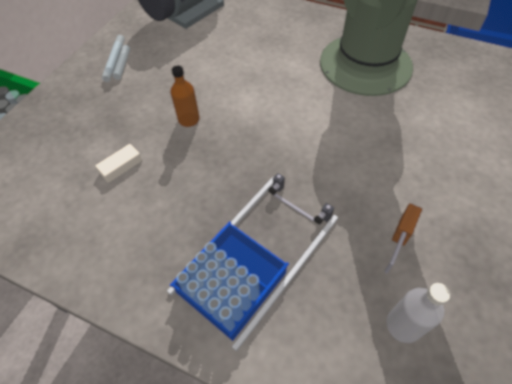

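View pics/side0.png

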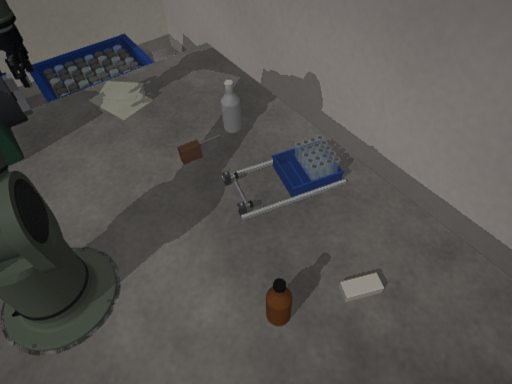

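The scene picture shows the hook block at about (408,223) with its rod running to (391,266). The tray is at (230,278), with its near wall running from (232,226) to (287,266). The brackets are at (278,184) and (325,214), the bottle at (415,315), the flask at (185,100) and the hone at (118,162). In the side view the hook is at (190,151), the tray at (308,168) and the brackets at (229,177) and (245,208).

```bash
cat > h.py <<'E'
import numpy as np,cv2
from scipy.spatial.transform import Rotation as R
from workcell import bot, imaging, status, workorder
def cast(n,uv,z,c=None):
    c=c or imaging.calibration(n);f=192/np.tan(np.radians(c["vfov"])/2)
    p=(np.atleast_2d(uv)-[c["cx"],c["cy"]])/f
    if n=="wrist":
        r=np.linalg.norm(p,axis=1,keepdims=True);d=np.c_[p*np.sinc(r/np.pi),np.cos(r)]
    else: d=np.c_[p,np.ones(len(p))]
    d=R.from_euler("xyz",c["attitude"]).apply(d)
    return c["eye"]+d*((z-c["eye"][2])/d[:,2])[:,None]
def proj(n,P,c=None):
    c=c or imaging.calibration(n);f=192/np.tan(np.radians(c["vfov"])/2)
    d=R.from_euler("xyz",c["attitude"]).inv().apply(np.atleast_2d(P)-c["eye"])
    if n=="wrist":
        h=np.linalg.norm(d[:,:2],axis=1,keepdims=True);p=d[:,:2]/h*np.arctan2(h,d[:,2:])
    else: p=d[:,:2]/d[:,2:]
    return p*f+[c["cx"],c["cy"]]
E
python3 - <<'E'
from h import *
a=cv2.imread("pics/scene0.png");b=cv2.imread("pics/side0.png")
for n,i,q in(("scene",a,[(408,213,.06),(391,266,.004),(278,184,.045),(325,214,.045),(232,226,.05),(287,266,.05),(337,218,.014),(237,345,.014),(170,292,.014),(185,125,0),(118,165,.015),(408,338,0)]),("side",b,[(190,146,.06),(229,177,.045),(245,208,.045),(273,155,.05),(242,216,.014),(346,181,.014)])):
    for u,v,z in q: print(n,u,v,np.round(cast(n,[u,v],z)[0],3))
A=cv2.resize(a[165:355,150:350],None,fx=3,fy=3,interpolation=2)
H=cv2.resize(a[190:285,370:435],None,fx=3,fy=3,interpolation=2)
S=cv2.resize(b[125:175,170:236],None,fx=3,fy=3,interpolation=2)
o=np.zeros((570,800,3),np.uint8);o[:,:600]=A;o[:285,602:797]=H;o[300:450,602:800]=S
cv2.imwrite("pics/c1.png",o)
E
```

```text
scene 408 213 [0.502 0.219 0.06 ]
scene 391 266 [0.602 0.222 0.004]
scene 278 184 [ 0.533 -0.061  0.045]
scene 325 214 [0.564 0.061 0.045]
scene 232 226 [ 0.673 -0.106  0.05 ]
scene 287 266 [0.708 0.031 0.05 ]
scene 337 218 [0.545 0.086 0.014]
scene 237 345 [0.873 0.001 0.014]
scene 170 292 [ 0.838 -0.164  0.014]
scene 185 125 [ 0.429 -0.372  0.   ]
scene 118 165 [ 0.619 -0.446  0.015]
scene 408 338 [0.728 0.286 0.   ]
side 190 146 [0.515 0.219 0.06 ]
side 229 177 [0.547 0.041 0.045]
side 245 208 [ 0.517 -0.086  0.045]
side 273 155 [0.708 0.029 0.05 ]
side 242 216 [ 0.505 -0.085  0.014]
side 346 181 [ 0.84  -0.173  0.014]
```

View pics/c1.png

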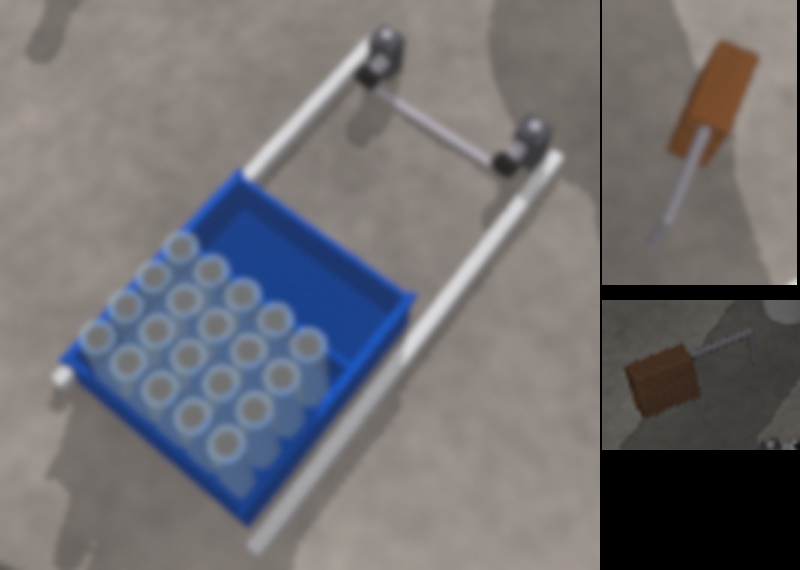

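The crop gives the tray's near-wall top corners at about (230,223) and (287,264). The rails run at a yaw of about -0.25, the hook points roughly along world +x near (0.505,0.218), and its block and rod are plainly seen. I'll move above the hook for a wrist look.

```bash
echo '0.085,-0.05,-0.032,0,0,0,-0.07
0.085,-0.10,-0.064,0,0,0,-0.14
0.085,-0.15,-0.096,0,0,0,-0.21
0.085,-0.20,-0.128,0,0,0,-0.28
0.085,-0.25,-0.16,0,0,0,-0.32' > m.json && python3 nudge.py m.json
python3 - <<'E'
from h import *
s=status.observe();T=R.from_euler("xyz",s["tool_rot"])
print(T.inv().apply(np.array([.49,.22,.231])-s["position"]))
E
```

```text
clock: 0.72
position: [0.3855, 0.3599, 0.2312]
tool_rot: [-3.141, -0.0, 3.141]
force: [0.2, 1.5, -0.3]
grip_width: 0.0855
finger_force: 0.0
[-0.10460675 -0.13983703  0.00023096]
```

```bash
echo '0.085,-0.035,-0.045,0,0,0,0
0.085,-0.07,-0.09,0,0,0,0
0.085,-0.10,-0.14,0,0,0,0
0.085,-0.10,-0.14,0,0,0,0' > m.json && python3 nudge.py m.json
python3 - <<'E'
from h import *
import pickle
c=imaging.calibration("wrist");w=imaging.grab_frame("wrist");pickle.dump(c,open("c2.pkl","wb"))
cv2.imwrite("pics/w2.png",w)
hsv=cv2.cvtColor(w,cv2.COLOR_BGR2HSV)
m=cv2.inRange(hsv,(3,110,50),(18,255,255));cv2.imwrite("pics/m2.png",m)
n,l,st,ce=cv2.connectedComponentsWithStats(m)
print([(st[i].tolist(),ce[i].round(1)) for i in range(1,n) if st[i,4]>80]);print(c)
E
```

```text
clock: 1.23
position: [0.4861, 0.217, 0.2311]
tool_rot: [-3.14, 0.0, 3.132]
force: [-1.1, 1.3, 0.2]
grip_width: 0.0852
finger_force: 0.0
[([251, 152, 31, 68, 1740], array([265.6, 185.6]))]
{'vfov': 65.70646984690485, 'cx': 256.21505155805653, 'cy': 188.06503784998802, 'eye': array([0.4174017 , 0.21770512, 0.37340711]), 'attitude': array([2.86264089e+00, 1.82412670e-03, 1.56020120e+00])}
```

View pics/w2.png

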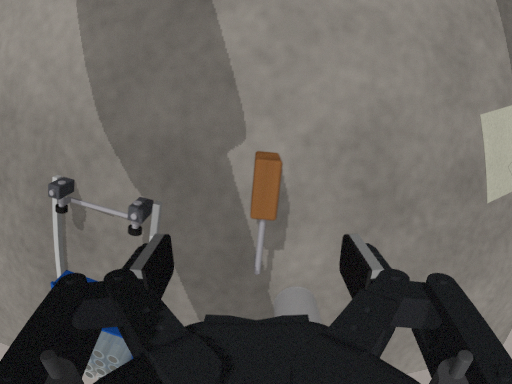

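The wrist picture shows the block's top face at about (255–281,160)–(251–276,219), the rod running to the bend at about (258,270), and the brackets at (61,188) and (139,212).

```bash
python3 - <<'E'
from h import *
import pickle
c=pickle.load(open("c2.pkl","rb"));w=cv2.imread("pics/w2.png")
hsv=cv2.cvtColor(w,cv2.COLOR_BGR2HSV);m=cv2.inRange(hsv,(3,110,50),(18,255,255))>0
v=hsv[...,2];print(np.percentile(v[m],[5,25,50,75,95]))
for th in(0,140,150):
    t=(m&(v>th)).astype(np.uint8)
    k=max(cv2.findContours(t,0,2)[0],key=cv2.contourArea)
    W=cast("wrist",k[:,0].astype(float),.06,c)[:,:2]
    (ce,sz,an)=cv2.minAreaRect((W*1e3).astype(np.float32));print(th,ce,sz,an)
print(cast("wrist",[258,271],.05,c), cast("wrist",[263,222],.05,c))
P=cast("wrist",[[61,184],[139,206]],.045,c);print(P)
E
```

```text
[107. 127. 131. 133. 135.]
0 (505.3726501464844, 226.6370391845703) (29.144872665405273, 76.4197998046875) 84.5425796508789Traceback (most recent call last):
  File "<stdin>", line 8, in <module>
ValueError: max() iterable argument is empty
```

```bash
python3 - <<'E'
from h import *
import pickle
c=pickle.load(open("c2.pkl","rb"));w=cv2.imread("pics/w2.png")
hsv=cv2.cvtColor(w,cv2.COLOR_BGR2HSV);m=cv2.inRange(hsv,(3,110,50),(18,255,255))>0
v=hsv[...,2]
for th in(115,122,126):
    t=(m&(v>th)).astype(np.uint8)
    k=max(cv2.findContours(t,0,2)[0],key=cv2.contourArea)
    W=cast("wrist",k[:,0].astype(float),.06,c)[:,:2]
    (ce,sz,an)=cv2.minAreaRect((W*1e3).astype(np.float32));print(th,ce,sz,an)
a,b=cast("wrist",[[258,271],[263,222]],.05,c);print(a,b,np.arctan2((a-b)[1],(a-b)[0]))
P=cast("wrist",[[61,184],[139,206]],.045,c);print(P)
s=status.observe();print(s["position"],s["tool_rot"])
E
```

```text
115 (509.4033203125, 226.06687927246094) (27.646211624145508, 68.09081268310547) 84.05731201171875
122 (509.2996826171875, 226.07492065429688) (26.4786376953125, 67.20171356201172) 84.09212493896484
126 (509.1767883300781, 226.009033203125) (25.9882755279541, 66.44363403320312) 84.28084564208984
[0.61922004 0.21723593 0.05      ] [0.55158125 0.22366733 0.05      ] -0.09479945397190834
[[ 0.50312411 -0.04627843  0.045     ]
 [ 0.53307912  0.07080496  0.045     ]]
[0.48491633 0.21950827 0.23108871] [-3.14099922e+00 -2.84181017e-04  3.13521073e+00]
```

The hook is at (0.509,0.226) with yaw -0.10, and its sizes and bend point agree with that. Descending and gripping.

```bash
echo '0.085,-0.024,0.0065,0.05,0,0,0.10
0.085,-0.024,0.0065,0.10,0,0,0.10
0.085,-0.024,0.0065,0.15,0,0,0.10
0.085,-0.024,0.0065,0.19,0,0,0.10
0.085,-0.024,0.0065,0.213,0,0,0.10' > m.json && python3 nudge.py m.json 80
echo '0.085,0,0,0,0,0,0
0.02,0,0,0,0,0,0
0.02,0,0,0,0,0,0
0.02,0,0,0,0,0,0
0.02,0,0,0,0,0,0' > m.json && python3 nudge.py m.json 80
```

```text
clock: 1.9
position: [0.5067, 0.2287, 0.0161]
tool_rot: [-3.141, -0.002, 3.04]
force: [0.4, 0.3, -0.3]
grip_width: 0.0851
finger_force: 0.0
clock: 2.52
position: [0.5086, 0.228, 0.0192]
tool_rot: [3.141, 0.001, 3.039]
force: [-2.5, -1.2, 11.9]
grip_width: 0.0291
finger_force: 79.4
```

```bash
echo '0.02,0,0,-0.055,0,0,0
0.02,0,0,-0.11,0,0,0
0.02,-0.025,-0.046,-0.11,0,0,0.03
0.02,-0.05,-0.092,-0.11,0,0,0.06
0.02,-0.08,-0.15,-0.11,0,0,0.10' > m.json && python3 nudge.py m.json
echo '0.02,-0.025,-0.042,0,0,0,0.03
0.02,-0.047,-0.084,0,0,0,0.05
0.02,-0.047,-0.084,0,0,0,0.05
0.02,-0.047,-0.084,0,0,0,0.05' > m.json && python3 nudge.py m.json
python3 - <<'E'
from h import *
import pickle
c=imaging.calibration("wrist");w=imaging.grab_frame("wrist");pickle.dump(c,open("c3.pkl","wb"))
a=imaging.grab_frame("scene");b=imaging.grab_frame("side")
cv2.imwrite("pics/w3.png",w);cv2.imwrite("pics/s3.png",a);cv2.imwrite("pics/d3.png",b)
Z=lambda i,x,y,W,H,s:cv2.resize(i[y:y+H,x:x+W],None,fx=s,fy=s,interpolation=2)
o=np.zeros((600,800,3),np.uint8)
o[:384,:512]=w
x=Z(b,205,110,144,110,2);o[:220,512:800]=x
x=Z(a,160,160,180,180,2);o[230:590,514:800]=x[:,:286]
cv2.imwrite("pics/c3.png",o)
E
```

```text
clock: 3.15
position: [0.5718, 0.0722, 0.1289]
tool_rot: [3.141, 0.001, 2.939]
force: [1.6, 0.6, -1.7]
grip_width: 0.0287
finger_force: 79.7
clock: 3.65
position: [0.6003, -0.0182, 0.1284]
tool_rot: [3.141, -0.0, 2.889]
force: [-0.0, 0.6, -1.6]
grip_width: 0.0292
finger_force: 79.6
```

View pics/c3.png

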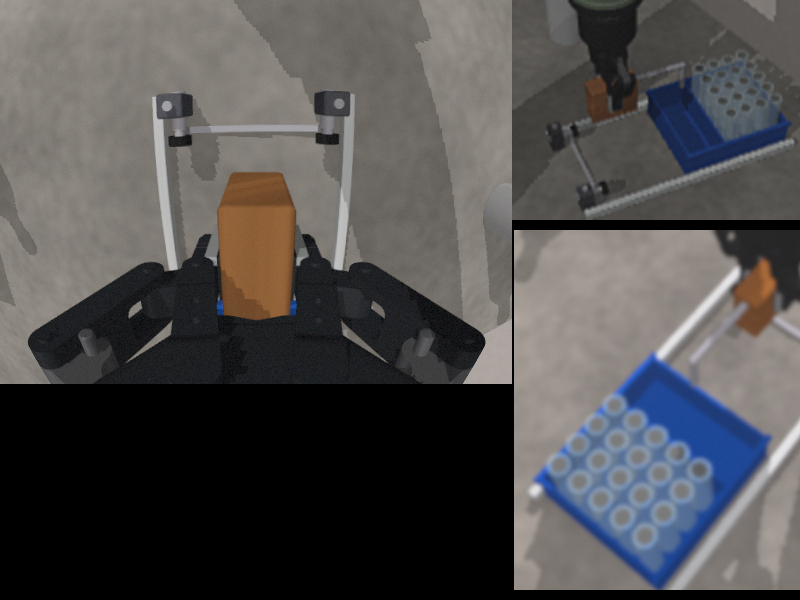

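In the wrist view the brackets' screw heads are at (167,106) and (340,104), and the pads' faces are near row 146. In the scene crop the prong hangs at about (694,375), just at or before the near wall, which runs from (655,357) to (768,440).

```bash
python3 - <<'E'
from h import *
import pickle
c=pickle.load(open("c3.pkl","rb"))
P=cast("wrist",[[167,106],[340,104]],.047,c)[:,:2];print("screws",P,np.linalg.norm(P[0]-P[1]))
Q=cast("wrist",[[180,146],[327,144]],.026,c)[:,:2];print("pads",Q,np.linalg.norm(Q[0]-Q[1]))
# rails outer edges ends
E=cast("wrist",[[155,95],[353,95]],.014,c)[:,:2];print("railends",E,np.linalg.norm(E[0]-E[1]))
d=P[1]-P[0];yaw=np.arctan2(d[1],d[0])-np.pi/2 if 0 else None
y=(P[1]-P[0])  # from left pix (?)
print("angle across",np.arctan2(*d[::-1]))
# near wall corners, scene & side
S=cast("scene",[[160+(655-514)/2,160+(357-230)/2],[160+(768-514)/2,160+(440-230)/2]],.05)[:,:2];print("wall scene",S,S.mean(0),np.linalg.norm(S[0]-S[1]))
D=cast("side",[[205+(648-512)/2,110+94/2],[205+(690-512)/2,110+160/2]],.05)[:,:2];print("wall side",D,D.mean(0),np.linalg.norm(D[0]-D[1]))
s=status.observe();print(s["position"],s["tool_rot"])
p=s["position"];y=s["tool_rot"][2]-np.pi
# predicted prong: block centre = TCP +-
u=np.array([np.cos(y),np.sin(y)]);pr=p[:2]+.11*u
print("prong pred",pr,proj("scene",[*pr,p[2]-.019+.004]),proj("side",[*pr,p[2]-.019+.004]))
print("seen scene",160+(694-514)/2,160+(380-230)/2,"side",205+(683-512)/2,110+88/2)
E
```

```text
screws [[ 0.51537554 -0.06664653]
 [ 0.54727631  0.06154458]] 0.1321007967459598
pads [[ 0.54950796 -0.07160191]
 [ 0.57914215  0.04894834]] 0.12413922864752551
railends [[ 0.49970364 -0.0843657 ]
 [ 0.5438052   0.08449625]] 0.17452593788766962
angle across 1.3268972703446824
wall scene [[ 0.66856885 -0.11193828]
 [ 0.70597288  0.03040002]] [ 0.68727086 -0.04076913] 0.14717083547552615
wall side [[ 0.7027738   0.02194045]
 [ 0.66764623 -0.1236484 ]] [ 0.68521001 -0.05085397] 0.1497666832960882
[ 0.60034126 -0.01737765  0.12839801] [ 3.14116776e+00 -1.67375973e-04  2.89059748e+00]
prong pred [ 0.70689449 -0.04469813] [[250.96347473 236.80390821]] [[288.05440873 153.84152241]]
seen scene 250.0 235.0 side 290.5 154.0
```

Lane: origin (0.541,-0.005), yaw -0.244, pads about 24 mm out, wall at about 150 mm. The prong is at 171 mm, so I'll go 12 mm further and lower it.

```bash
echo '0.02,-0.012,0,0,0,0,0
0.02,-0.012,0,0.04,0,0,0
0.02,-0.012,0,0.075,0,0,0
0.02,-0.012,0,0.095,0,0,0
0.02,-0.012,0,0.095,0,0,0' > m.json && python3 nudge.py m.json
python3 - <<'E'
from h import *
a=imaging.grab_frame("scene");b=imaging.grab_frame("side")
Z=lambda i,x,y,W,H,s:cv2.resize(i[y:y+H,x:x+W],None,fx=s,fy=s,interpolation=2)
o=np.zeros((400,800,3),np.uint8)
o[:390,:390]=Z(a,200,190,130,130,3);o[:390,400:790]=Z(b,230,110,130,130,3)
cv2.imwrite("pics/c4.png",o);print(status.observe()["force"])
E
```

```text
clock: 4.42
position: [0.6118, -0.0217, 0.0324]
tool_rot: [-3.141, -0.002, 2.889]
force: [-0.4, -0.1, -1.0]
grip_width: 0.0289
finger_force: 79.6
[-0.09540913  0.47211108 -1.24209674]
```

View pics/c4.png

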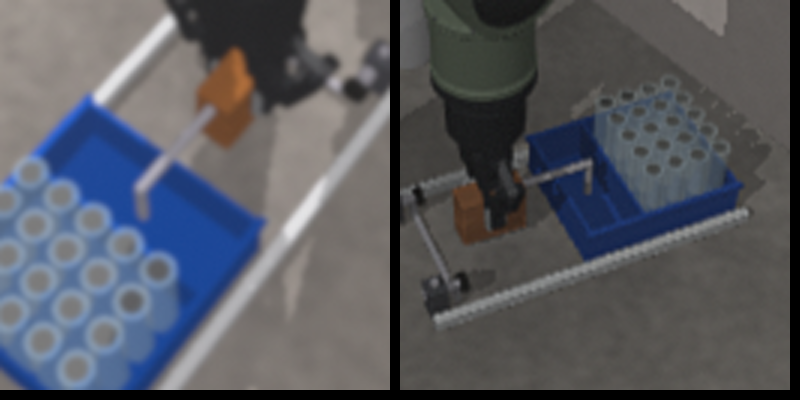

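The scene crop (left) and side crop (right) both show the prong inside the front pocket behind the near wall: at about (142,210) on the left and (588,185) on the right, rod clear above the wall. Dragging now.

```bash
echo '0.02,0.006,0,0,0,0,0
0.02,0.012,0,0,0,0,0
0.02,0.017,0,0,0,0,0
0.02,0.021,0,0,0,0,0
0.02,0.025,0,0,0,0,0' > m.json && python3 nudge.py m.json
echo '0.02,0.004,0,0,0,0,0
0.02,0.008,0,0,0,0,0
0.02,0.013,0,0,0,0,0
0.02,0.018,0,0,0,0,0
0.02,0.023,0,0,0,0,0' > m.json && python3 nudge.py m.json
echo '0.02,0.005,0,0,0,0,0
0.02,0.010,0,0,0,0,0
0.02,0.015,0,0,0,0,0
0.02,0.020,0,0,0,0,0
0.02,0.025,0,0,0,0,0' > m.json && python3 nudge.py m.json
```

```text
clock: 5.15
position: [0.5877, -0.0154, 0.0334]
tool_rot: [3.142, 0.0, 2.889]
force: [0.8, -0.1, -2.0]
grip_width: 0.0292
finger_force: 79.6
clock: 5.78
position: [0.5654, -0.0097, 0.0334]
tool_rot: [3.142, 0.0, 2.889]
force: [3.7, -1.0, -4.0]
grip_width: 0.0292
finger_force: 79.4
clock: 6.4
position: [0.5411, -0.0034, 0.0333]
tool_rot: [-3.142, 0.0, 2.889]
force: [3.2, -1.4, -1.8]
grip_width: 0.0297
finger_force: 79.4
```

```bash
echo '0.02,0.005,0,0,0,0,0
0.02,0.010,0,0,0,0,0
0.02,0.015,0,0,0,0,0
0.02,0.020,0,0,0,0,0
0.02,0.025,-0.001,0,0,0,0' > m.json && python3 nudge.py m.json
echo '0.02,0.005,0,0,0,0,0
0.02,0.010,0,0,0,0,0
0.02,0.015,0,0,0,0,0
0.02,0.020,0,0,0,0,0
0.02,0.024,0,0,0,0,0' > m.json && python3 nudge.py m.json
cat > st.py <<'E'
from h import *
s=status.observe();u=np.array([.970,-.2416]);p=np.array(s["position"][:2])-[.541,-.005];y=s["tool_rot"][2]-np.pi
print("lane prong x",p@u+.11, "y",p@[.2416,.970]+.11*(y+.244),"F",np.array(s["force"][:2])@u,"M",s["moment"])
E
python3 st.py
```

```text
clock: 7.02
position: [0.5167, 0.0019, 0.0333]
tool_rot: [3.142, 0.0, 2.889]
force: [4.0, -1.3, -2.8]
grip_width: 0.029
finger_force: 79.4
clock: 7.65
position: [0.4935, 0.0079, 0.0333]
tool_rot: [-3.142, -0.0, 2.889]
force: [3.8, -0.3, -2.5]
grip_width: 0.029
finger_force: 79.4
lane prong x 0.06076066393855605 y 5.170030530532823e-05 F 3.8049096782850014 M [-0.23199516 -0.9238816   0.01873573]
```

```bash
echo '0.02,0.002,0,0,0,0,0
0.02,0.004,0,0,0,0,0
0.02,0.006,0,0,0,0,0
0.02,0.008,0,0,0,0,0
0.02,0.010,0,0,0,0,0' > m.json && python3 nudge.py m.json >/dev/null; python3 st.py
echo '0.02,0.001,0,0,0,0,0
0.02,0.002,0,0,0,0,0
0.02,0.003,0,0,0,0,0
0.02,0.004,0,0,0,0,0' > m.json && python3 nudge.py m.json >/dev/null; python3 st.py
echo '0.02,0.001,0,0,0,0,0
0.02,0.002,0,0,0,0,0
0.02,0.003,0,0,0,0,0' > m.json && python3 nudge.py m.json >/dev/null; python3 st.py
```

```text
lane prong x 0.05093317869577663 y 5.9596287666805175e-05 F 4.399354687806111 M [-0.24259666 -0.95173741 -0.02123855]
lane prong x 0.04704899891210976 y 0.000132093036285142 F 5.437945772097898 M [-0.23705337 -0.86065607 -0.00311802]
lane prong x 0.04399661574853396 y 0.00017797903166828506 F 4.930550969978018 M [-0.25179998 -0.89489613 -0.00665796]
```

```bash
echo '0.02,0.001,0,0,0,0,0
0.02,0.002,0,0,0,0,0
0.02,0.003,0,0,0,0,0' > m.json && python3 nudge.py m.json >/dev/null; python3 st.py
echo '0.02,0.001,0,0,0,0,0
0.02,0.002,0,0,0,0,0' > m.json && python3 nudge.py m.json >/dev/null; python3 st.py
```

```text
lane prong x 0.04101514748238738 y 0.00021442139048156474 F 4.761798764696316 M [-0.20720537 -0.85304995 -0.0195895 ]
lane prong x 0.03902089805159854 y 0.00022691374021229654 F 4.173191404342799 M [-0.23283289 -0.84358069  0.04578122]
```

```bash
echo '0.02,0.001,0,0,0,0,0
0.02,0.002,0,0,0,0,0' > m.json && python3 nudge.py m.json >/dev/null; python3 st.py
```

```text
lane prong x 0.037014259794842796 y 0.00021155025592666573 F 4.494462655416077 M [-0.20753343 -0.89315743 -0.00779547]
```

Not there yet; friction baseline is about 4.6 N.

```bash
for i in 1 2; do echo '0.02,0.001,0,0,0,0,0
0.02,0.002,0,0,0,0,0' > m.json && python3 nudge.py m.json >/dev/null; python3 st.py; done
```

```text
lane prong x 0.035001356996977095 y 0.0002454368594290724 F 3.92869117651457 M [-0.21126308 -0.91335714  0.02787942]
lane prong x 0.03299003199479475 y 0.0002782790439717364 F 4.313532039153124 M [-0.29538748 -0.88338971  0.00091174]
```

```bash
for i in 1 2; do echo '0.02,0.001,0,0,0,0,0
0.02,0.002,0,0,0,0,0' > m.json && python3 nudge.py m.json >/dev/null; python3 st.py; done
```

```text
lane prong x 0.031036178117260504 y 0.00029327122402137914 F 4.5500410649858 M [-0.13614431 -0.86606109  0.01554178]
lane prong x 0.029010385024476545 y 0.0003166701620047241 F 5.344052070578278 M [-0.27218621 -0.94089779 -0.03282261]
```

```bash
for i in 1 2 3; do echo '0.02,0.001,0,0,0,0,0' > m.json && python3 nudge.py m.json >/dev/null; python3 st.py; done
```

```text
lane prong x 0.028154062189061066 y 0.0002979060848933542 F 6.187103745896912 M [-0.28951464 -1.12850582 -0.00872894]
lane prong x 0.027257414808531624 y 0.00030626727779739103 F 5.981645421585496 M [-4.01954972e-01 -1.16828238e+00  5.38210935e-04]
lane prong x 0.02636647728758172 y 0.00032118116602740127 F 6.801849743638867 M [-0.3939523  -1.22210009  0.01268796]
```

```bash
echo '0.02,0.001,0,0,0,0,0
0.02,0.002,0,0,0,0,0
0.02,0.003,0,0,0,0,0' > m.json && python3 nudge.py m.json >/dev/null; python3 st.py; echo '0.02,0.001,0,0,0,0,0' > m.json && python3 nudge.py m.json >/dev/null; python3 st.py;  echo '0.02,0.001,0,0,0,0,0' > m.json && python3 nudge.py m.json >/dev/null; python3 st.py
```

```text
lane prong x 0.02385740421235756 y 0.000322658779543716 F 9.77541416433574 M [-0.59122849 -1.73138889 -0.07296009]
lane prong x 0.022992360838487047 y 0.00031430194327822106 F 11.78364090895501 M [-0.70737325 -1.86883231 -0.0857703 ]
lane prong x 0.022203065817181913 y 0.00033939273083722515 F 12.34378091868136 M [-0.7684832  -2.02423134 -0.13508951]
```

```bash
echo '0.02,0.001,0,0,0,0,0
0.02,0.0015,0,0,0,0,0
0.02,0.0015,0,0,0,0,0' > m.json && python3 nudge.py m.json; python3 st.py
```

```text
clock: 12.4
position: [0.4549, 0.0179, 0.0335]
tool_rot: [3.141, 0.003, 2.888]
force: [11.7, -4.4, -7.3]
grip_width: 0.0288
finger_force: 79.4
lane prong x 0.020982789352165854 y 0.00035318997465966315 F 12.422121586750496 M [-0.80809656 -2.11792791 -0.1302541 ]
```

```bash
python3 - <<'E'
from h import *
a=imaging.grab_frame("scene");b=imaging.grab_frame("side")
Z=lambda i,x,y,W,H,s:cv2.resize(i[y:y+H,x:x+W],None,fx=s,fy=s,interpolation=2)
o=np.zeros((400,800,3),np.uint8)
o[:390,:390]=Z(a,220,150,130,130,3);o[:390,400:790]=Z(b,190,110,130,130,3)
cv2.imwrite("pics/c5.png",o);print(status.observe()["force"])
E
python3 st.py
```

```text
[11.97481061 -5.17365523 -7.38974042]
lane prong x 0.020998778015464695 y 0.0003429556744712495 F 12.865521398612552 M [-0.78513199 -2.17829247 -0.14064688]
```

View pics/c5.png

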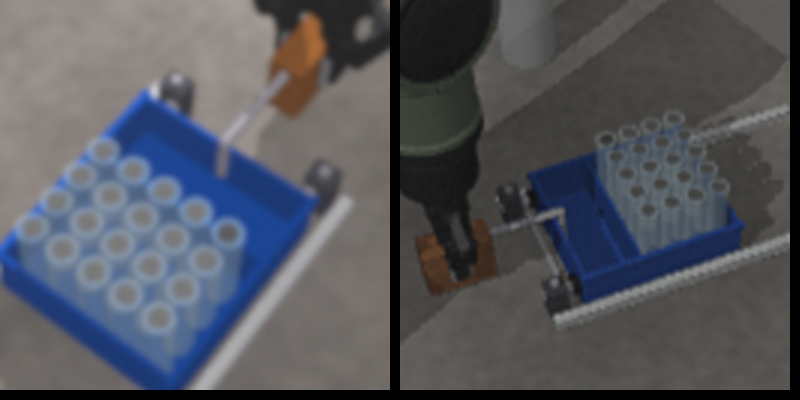

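The tray sits square against both pads and looks flat, with the prong on the inner wall at about (223,170) left and (562,225) right. The down-force on the hook suggests friction lifting at the wall, so I'll relieve it by lowering slightly.

```bash
echo '0.02,0,0,0.0007,0,0,0
0.02,0,0,0.0015,0,0,0' > m.json && python3 nudge.py m.json; python3 st.py
```

```text
clock: 12.75
position: [0.4548, 0.018, 0.0322]
tool_rot: [3.141, 0.002, 2.888]
force: [7.5, -1.8, 3.8]
grip_width: 0.0293
finger_force: 80.4
lane prong x 0.02082561082731875 y 0.0004097596545845994 F 7.691838657011128 M [-0.78731445 -2.07474047 -0.13102652]
```

```bash
echo '0.02,-0.0015,0,0,0,0,0
0.02,-0.003,0,0,0,0,0
0.02,-0.0045,0,0,0,0,0
0.02,-0.006,0,0,0,0,0
0.02,-0.0075,0,0,0,0,0' > m.json && python3 nudge.py m.json; python3 st.py
echo '0.02,-0.004,0,0,0,0,0
0.02,-0.008,0,0,0,0,0
0.02,-0.013,0,0,0,0,0
0.02,-0.015,0,0,0,0,0
0.02,-0.015,0,0,0,0,0' > m.json && python3 nudge.py m.json; python3 st.py
python3 - <<'E'
from h import *
a=imaging.grab_frame("scene");b=imaging.grab_frame("side")
Z=lambda i,x,y,W,H,s:cv2.resize(i[y:y+H,x:x+W],None,fx=s,fy=s,interpolation=2)
o=np.zeros((400,800,3),np.uint8)
o[:390,:390]=Z(a,220,150,130,130,3);o[:390,400:790]=Z(b,190,110,130,130,3)
cv2.imwrite("pics/c6.png",o)
E
```

```text
clock: 13.38
position: [0.4603, 0.0163, 0.0316]
tool_rot: [-3.141, -0.001, 2.889]
force: [-0.7, -0.2, -1.3]
grip_width: 0.0292
finger_force: 80.1
lane prong x 0.026605931116913326 y 0.00018186275602331858 F -0.6477675264750492 M [-0.03615823  0.0814675  -0.0025464 ]
clock: 14.0
position: [0.4754, 0.0125, 0.0318]
tool_rot: [-3.142, -0.0, 2.889]
force: [-0.7, -0.2, -2.3]
grip_width: 0.0293
finger_force: 80.1
lane prong x 0.04217920116604924 y 9.771653898547569e-05 F -0.6169472070777702 M [0.00330681 0.00581555 0.02225236]
```

View pics/c6.png

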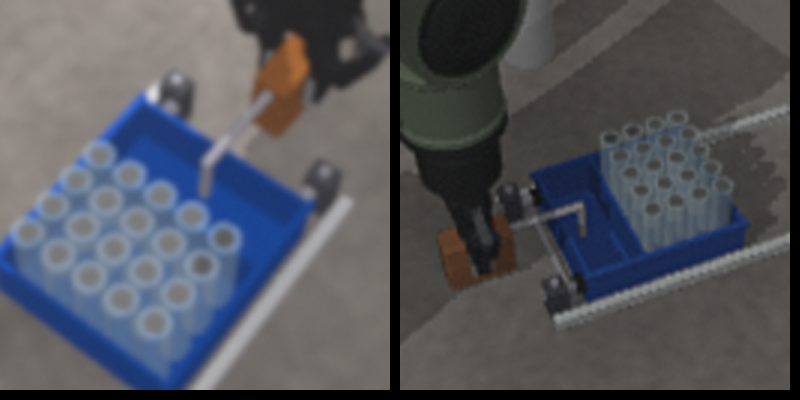

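The prong is free in the pocket at about (205,185) left and (582,225) right, both pads still touch the wall, and the force is zero. Lifting out and carrying the hook back to its first place.

```bash
echo '0.02,0,0,-0.03,0,0,0
0.02,0,0,-0.07,0,0,0
0.02,0,0,-0.11,0,0,0
0.02,0,0,-0.11,0,0,0
0.02,0.005,0.05,-0.11,0,0,-0.03' > m.json && python3 nudge.py m.json
echo '0.02,0.004,0.05,0,0,0,-0.03
0.02,0.008,0.10,0,0,0,-0.06
0.02,0.012,0.14,0,0,0,-0.09
0.02,0.0158,0.165,0,0,0,-0.12
0.02,0.0158,0.165,0,0,0,-0.12' > m.json && python3 nudge.py m.json
echo '0.02,0,0,0.03,0,0,0
0.02,0,0,0.07,0,0,0
0.02,0,0,0.1,0,0,0
0.02,0,0,0.115,0,0,0
0.02,0,0,0.115,0,0,0' > m.json && python3 nudge.py m.json
```

```text
clock: 14.72
position: [0.4829, 0.0599, 0.1417]
tool_rot: [-3.141, 0.0, 2.914]
force: [2.2, -0.0, -2.3]
grip_width: 0.0291
finger_force: 80.0
clock: 15.35
position: [0.5035, 0.2279, 0.1409]
tool_rot: [-3.141, -0.001, 3.041]
force: [-0.2, 0.0, -1.9]
grip_width: 0.029
finger_force: 80.0
clock: 15.98
position: [0.5038, 0.2257, 0.0263]
tool_rot: [-3.14, -0.001, 3.038]
force: [-0.5, 0.4, -1.3]
grip_width: 0.0293
finger_force: 80.0
```

```bash
echo '0.02,0,0,0.002,0,0,0
0.02,0,0,0.004,0,0,0
0.02,0,0,0.005,0,0,0' > m.json && python3 nudge.py m.json 
echo '0.02,0,0,0.001,0,0,0
0.02,0,0,0.0015,0,0,0' > m.json && python3 nudge.py m.json
```

```text
clock: 16.35
position: [0.5043, 0.2267, 0.0222]
tool_rot: [3.141, 0.001, 3.039]
force: [0.7, 0.0, -1.4]
grip_width: 0.0291
finger_force: 80.0
clock: 16.6
position: [0.5041, 0.2266, 0.0203]
tool_rot: [3.142, 0.0, 3.039]
force: [-0.5, -0.9, -1.3]
grip_width: 0.0291
finger_force: 80.0
```

```bash
echo '0.02,0,0,0.001,0,0,0
0.02,0,0,0.001,0,0,0' > m.json && python3 nudge.py m.json | grep -E "pos|force"
echo '0.02,0,0,0.0007,0,0,0
0.02,0,0,0.0007,0,0,0' > m.json && python3 nudge.py m.json | grep -E "pos|force"
```

```text
position: [0.5041, 0.2266, 0.0193]
force: [0.2, 0.7, -1.6]
finger_force: 80.3
position: [0.504, 0.2266, 0.0192]
force: [-5.6, -0.9, 15.3]
finger_force: 82.2
```

```bash
echo '0.029,0,0,-0.0005,0,0,0
0.04,0,0,-0.0005,0,0,0
0.085,0,0,-0.0005,0,0,0
0.085,0,0,-0.0005,0,0,0
0.085,0,0,-0.0005,0,0,0' > m.json && python3 nudge.py m.json 20
echo '0.085,0,0,-0.04,0,0,0
0.085,0,0,-0.09,0,0,0
0.085,0,0,-0.15,0,0,0
0.085,0,0,-0.2,0,0,0
0.085,0.05,0,-0.2,0,0,0' > m.json && python3 nudge.py m.json
python3 - <<'E'
from h import *
a=imaging.grab_frame("scene");b=imaging.grab_frame("side");c=imaging.calibration("wrist");w=imaging.grab_frame("wrist")
Z=lambda i,x,y,W,H,s:cv2.resize(i[y:y+H,x:x+W],None,fx=s,fy=s,interpolation=2)
o=np.zeros((600,800,3),np.uint8)
o[:360,:400]=Z(a,230,140,200,180,2);o[:300,400:800]=Z(b,160,90,200,150,2);o[300:600,400:800]=cv2.resize(w,(400,300))
cv2.imwrite("pics/c7.png",o)
E
```

```text
clock: 17.73
position: [0.5041, 0.2266, 0.0191]
tool_rot: [-3.142, 0.0, 3.039]
force: [-0.2, -0.7, -0.7]
grip_width: 0.0851
finger_force: 0.0
clock: 18.35
position: [0.457, 0.2322, 0.2223]
tool_rot: [3.138, 0.006, 3.036]
force: [-0.3, 2.0, -0.6]
grip_width: 0.0851
finger_force: 0.0
```

View pics/c7.png

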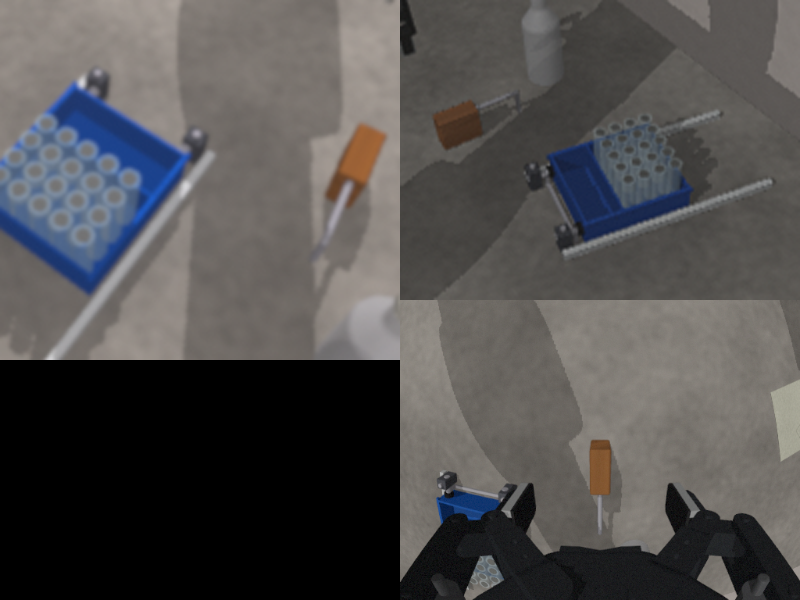

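The hook stands upright on its block at about (355,165) in the scene crop, clear of everything. The tray's near wall rests on both pads at about (95,90) and (185,145), and the gripper is empty and well above the bench. Handing in.

```bash
python3 -c "
from workcell import bot, imaging, status, workorder
print(workorder.job_done())"
```

```text
the job is handed in; nothing more can be done
None
```

The job is handed in (no verdict came back): tray dragged onto the buffer with an estimated 10 N (not read directly), unhooked with its wall still on both pads, and the hook standing on its block in its first place.

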